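Load two turret shells and draw the bench magnifier out over them

TASK

Set the two sand-yellow turret shells flat side down into the two pockets of the tray, both the same way round with the mantlet in the pocket's notch, and let go of them. Then squeeze the orange lock button on the magnifier boom's grip, draw the boom out until its yellow index stands at the white line of the red cursor, and finish while holding it there against its spring. Leave the cursor as it is set and the other things on the bench alone.

Things in the scene. Friction and masses are not known exactly. Their poses are not given: they have to be found in the camera images.
- stand: Fixed magnifier stand: grey tray, column, dark sleeve and boom in one; all its points share its axes. Origin under the tray's centre, z up. The tray (206 mm along own x, 118 mm along own y) has two pockets 104 mm apart along own x; the boom lies above own x = 0, along own y, on the tray's +y side, and draws out to own -y, over the tray.
- shell_a_mid (a point): One of two identical sand-yellow plastic tank-turret shells, loose, flat side down on the green mat: upright-walled body 56 mm long x 46 mm wide x 24 mm high (a hatch rises to 32 mm), 25 to 50 g. Point: middle of the body, 12 mm above its underside. Own x points along its length to the mantlet, z up. Pinch it across its 46 mm width.
- shell_a_tab (a point): Front face of this shell's mantlet, a block 24 mm wide that sticks out 10 mm from one short end: 38 mm along own x from the shell's middle, same height. A gun collar 11 mm thick stands 6 mm further out.
- shell_b_mid (a point): One of two identical sand-yellow plastic tank-turret shells, loose, flat side down on the green mat: upright-walled body 56 mm long x 46 mm wide x 24 mm high (a hatch rises to 32 mm), 25 to 50 g. Point: middle of the body, 12 mm above its underside. Own x points along its length to the mantlet, z up. Pinch it across its 46 mm width.
- shell_b_tab (a point): Front face of this shell's mantlet, a block 24 mm wide that sticks out 10 mm from one short end: 38 mm along own x from the shell's middle, same height. A gun collar 11 mm thick stands 6 mm further out.
- pocket_near (a point): Centre of the floor of the pocket nearer the robot (4 mm above the bench). Blue ribs 7 mm high, 4 mm thick leave 2 mm all round a shell; half-way along both long sides a 36 mm gap in the ribs is left for the fingers. The pocket's length runs along own y; a seated shell's mantlet points to own -y, where the rib has a 28 mm notch.
- notch_near (a point): Where the mantlet's front face comes when a shell is seated in that pocket: beyond the notch, 38 mm along own -y from the pocket's centre (point at floor height).
- pocket_far (a point): Centre of the floor of the pocket farther from the robot (4 mm above the bench). Blue ribs 7 mm high, 4 mm thick leave 2 mm all round a shell; half-way along both long sides a 36 mm gap in the ribs is left for the fingers. The pocket's length runs along own y; a seated shell's mantlet points to own -y, where the rib has a 28 mm notch.
- notch_far (a point): Where the mantlet's front face comes when a shell is seated in that pocket: beyond the notch, 38 mm along own -y from the pocket's centre (point at floor height).
- grip (a point): Centre of the boom's black grip block, 125 mm above the bench: 30 mm wide (own x), 40 long (own y), 26 high; a flange 52 mm wide crosses its magnifier end, from 20 mm along own -y on. Pinch it across own x from above, at mid-length. Magnifier ring (90 mm across, centre 83 mm along own -y) and sleeve (24 mm square, from 24 mm along own +y) lie at the same height.
- boom (a joint): Extension of the telescoping boom (m): 0 parked, grows as grip and magnifier are drawn out along own -y of the stand, 0.17 at the stop. A spring always pulls it back, with about 5 N parked and 6.5 N at 0.14; let go, it runs home and latches.
- lock_button (a joint): Orange lock button in the middle of the grip block's own +x side (18 mm long, 16 high, 5.5 mm proud): 0 out, 0.005 m fully in. 4.5 N starts it, 9 N presses it home; squeezing the block across own x does it. Out, it lets the parked boom move only about 2 mm; pressed over 4 mm, the boom slides. Once the boom is out it matters no more.
- index (a point): Top of the small yellow index (6 x 5 mm, 8 mm proud) standing up through the slot along the top of the sleeve. It is part of the boom and moves with it, along own -y as the boom extends.
- cursor_line (a point): White hairline on top of the red cursor, a 12 mm long clip round the sleeve, its line across the slot: the mark for the yellow index. Index at the line = same position along own y. It sits 120 to 160 mm along own -y from the parked index, clipped on stiffly (10 N).
- dropper_red: Bystander: dark red dropper bottle, 26 mm dia, 82 mm tall. Origin at its underside. Not to be disturbed.
- dropper_olive: Bystander: olive dropper bottle, 26 mm dia, 82 mm tall. Origin at its underside. Not to be disturbed.
- paint_jar: Bystander: glass paint jar with green cap, 36 mm dia, 42 mm tall. Origin at its underside. Not to be disturbed.
- brush: Bystander: thin red paint brush 175 mm long, lying. Origin at its underside. Not to be disturbed.
- sanding_block: Bystander: blue sanding block 75 x 30 x 16 mm. Origin at its underside. Not to be disturbed.
- hobby_knife: Bystander: hobby knife with metal handle, 140 mm long, lying. Origin at its underside. Not to be disturbed.
- airbrush: Bystander: steel airbrush 130 mm long, 28 mm high at its cup, lying. Origin at its underside. Not to be disturbed.
Not all that is in view belongs to the job. What is shaped like the part that bears shell_a_mid but purple or turquoise is not meant.

How it is judged:
By the outcome, as a careful person would: the job done as asked, in the order asked, and still so for the second after the job is handed in, while the arm keeps its last pose, push and grip.
It also fails if it takes over 67 s, if anything falls off the work surface, if the arm or the gripper's body presses on something with over 40 N, if the wrist force passes 120 N, or if a joint passes its speed limit or range.

ROBOT

A 7-joint arm with a two-finger parallel gripper is mounted at the origin on the work surface. World frame = base frame: x ahead of the robot, y to its left, z up, the work surface at z = 0. Lengths are in m, angles in rad, forces in N, time in s.
With the tool pointing down it reaches from about 0.425 to 0.925 m from the base axis. Payload 6.8 kg.
Tool frame: the origin (TCP) lies on the front face of the gripper's body, between the roots of the fingers; the fingertips stand 73 mm ahead of it and the grasp point (between the pads) lies 54 mm ahead of it (env.nose_length is the distance from the TCP to the fingertips, in m); z points along the fingers, y is the line along which they close (so a half turn about z gives the same grasp; the last joint's range is limited). The gripper opens to 85 mm and grips with 20 to 120 N. Pads are 22 mm wide; open, the fingers measure 114 mm over their backs; the gripper's body (76 mm by 85 mm) begins 54 mm behind the grasp point. The pads swing forward as they close: fully open they stand 13 mm farther back than shut.
Start: joints at [-1.35, 0.477, 0.022, 1.555, -0.011, 1.109, -0.083], TCP at [0.218, 0.639, 0.304] pointing down, gripper open.
Joint ranges: [-2.96, 2.96], [-0.34, 2.1], [-1.41, 1.46], [0.24, 2.44], [-1.37, 4.51], [0.17, 1.92], [-2.96, 2.96]. Speed limits (rad/s): [2.39, 2.39, 3.14, 3.14, 3.14, 3.14, 3.14].

INTERFACE

Orientations are given as a unit quaternion [w, x, y, z].
In Python, from cell import env, kin, camera, calibration, job gives the robot as it stands. The module is installed in compiled form; this text tells all that it offers. Calls block until the motion is done:
- env.reach(position, orientation): joint-space move of the TCP to a pose.
- env.movel(position, velocity=0.15, rot=None, stop_force=None): straight line of the TCP; rot=None keeps the orientation; velocity is the mean speed in m/s. With stop_force (N) it stops when the force on the tool has changed by that much, and returns True; else False.
- env.goto_joints(angles): joint-space move.
- env.grip(opening, f_grip=None): finger opening in m; f_grip is the grip in N (None keeps the last); returns when the fingers have stopped.
- env.dwell(seconds).
- kin.inverse_kinematics(position, orientation): joint angles nearest the present ones, or None.
- env.get_state(): the state.
- camera(name): name is "scene" or "top" or "wrist"; returns (picture, depth): 480x640x3 uint8, blue, green, red; 480x640 float32, m along the optical axis (not along the pixel's ray), 0 where there is no reading.
- calibration(name): a dict with "fx", "fy", "cx", "cy" (pixels), "rvec" (rotation vector, rad) and "tvec" (3), from world to camera coordinates, as OpenCV has them. Camera axes: x right, y down, z forward; pixel columns grow to the right and rows downward; lengths in m; the calibration is good to about 2 mm. A picture is of the moment at which its call begins: read the wrist's pose just before it. calibration takes no time and is no camera call; for the wrist camera it gives the pose at the moment of the call.
A pose or a line that the arm cannot do raises env.PlanningError and nothing moves.
- job.job_done(): hands the job in; it is judged then, once.
The state is a dict: "time": time; "qpos": joint angles; "joint_velocities": joint speeds; "joint_torque": joint torques, N m; "tcp_pos": TCP position; "orientation": TCP orientation; "force": force on the tool from outside, world axes, zero at the start; "torque": the same for the moment, N m; "opening": finger opening in m; "gripper_force": force on a finger pad.
Only numpy, scipy, OpenCV 4.12 (cv2) and the standard library are available. Lean on these libraries where they do the work, as an engineer would, in place of code of your own. Each camera call takes 0.05 s, during which the arm holds its last target. There are 200 camera calls.

## Working session

There is one attempt and no reset: what is moved stays moved. The work goes in short steps, each a Python script; the robot and the scene stay as the last script left them, time stands still between calls to the robot, and variables do not carry over. Pictures are saved under pics/ and viewed, at most 10 in all, crops included, and the job is handed in when it is done.

```bash
mkdir -p pics; cat > h.py <<'E'
import numpy as np, cv2
from cell import env, kin, camera, calibration, job
def cloud(name):
    c=calibration(name); im,d=camera(name)
    R=cv2.Rodrigues(np.array(c["rvec"],float))[0]; t=np.array(c["tvec"],float).ravel()
    v,u=np.mgrid[:480,:640]
    P=np.stack([(u-c["cx"])/c["fx"]*d,(v-c["cy"])/c["fy"]*d,d],-1)
    W=(P-t)@R
    W[d==0]=np.nan
    return im,d,W
E
python3 - <<'E'
from h import *
for n in("top","scene"):
    im,d,W=cloud(n); cv2.imwrite(f"pics/{n}0.png",im); np.savez(f"{n}0.npz",im=im,W=W)
    c=calibration(n);R=cv2.Rodrigues(np.array(c["rvec"],float))[0];print(n,-R.T@np.ravel(c["tvec"]),c["fx"])
print(env.get_state())
E
```

```text
top [0.3876329  0.02009327 1.13737374] 447.6564477846156
scene [ 1.12015916 -0.38852461  1.04820674] 514.0997349237634
{'time': 0.1, 'qpos': array([-1.35009864,  0.47772549,  0.02235985,  1.55638182, -0.01151766,
        1.10930001, -0.0830773 ]), 'joint_velocities': array([-0.00101471, -0.00293996,  0.00044226, -0.00423854, -0.00107444,
        0.00162876, -0.00042859]), 'joint_torque': array([ 4.76533853e-03, -5.97760642e+01,  1.61404006e+00, -2.81955904e+01,
        1.28719892e-02,  5.13788138e-03,  2.82127695e-05]), 'tcp_pos': array([0.21783194, 0.63843175, 0.30300542]), 'orientation': array([-8.07180145e-05,  1.63649741e-01,  9.86518145e-01, -8.39327147e-04]), 'force': array([-0.17292421,  0.25209773,  0.42449803]), 'torque': array([ 0.01357664,  0.00392409, -0.04283968]), 'gripper_force': 0.0, 'opening': 0.08553086033127043}
```

View pics/top0.png

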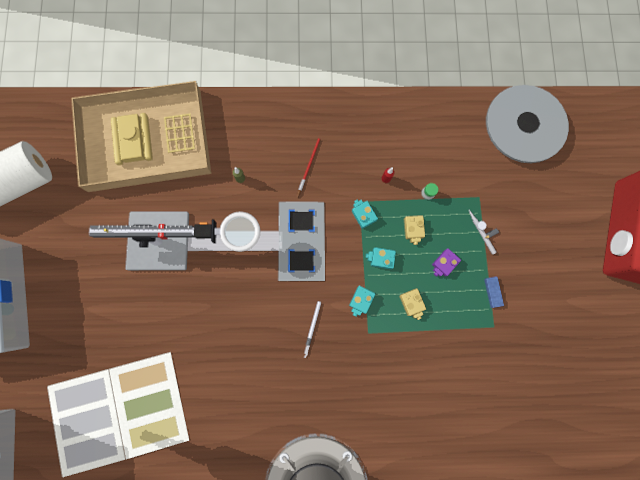

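View pics/scene0.png

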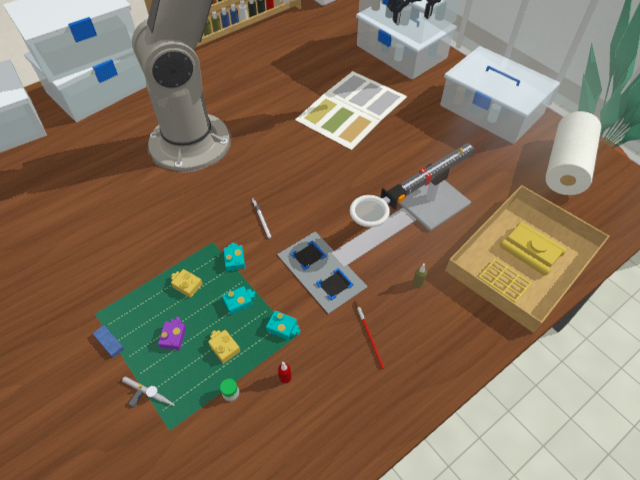

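Candidates: sand-yellow shells (415,228) and (413,303). Lookalikes: turquoise (365,214), (381,258), (362,300), purple (447,262), and the yellow tank in the box (128,138). By the description I choose the first two. The near pocket is at (302,261) and the far one at (302,220).

```bash
cat >> h.py <<'E'
def yellow(im,W,lo=0.012,hi=0.045):
    hsv=cv2.cvtColor(im,cv2.COLOR_BGR2HSV)
    return (hsv[...,0]>17)&(hsv[...,0]<32)&(hsv[...,1]>70)&(hsv[...,2]>120)&(W[...,2]>lo)&(W[...,2]<hi)
E
python3 - <<'E'
from h import *
z=np.load("top0.npz"); im,W=z["im"],z["W"]
for u,v in [(415,228),(413,303),(302,220),(302,261),(365,214),(381,258),(362,300),(447,262),(283,241),(320,241),(240,212),(206,230),(162,230),(108,230),(300,205)]:
    print((u,v),np.round(W[v,u],3))
m=yellow(im,W)
n,l,s,c=cv2.connectedComponentsWithStats(m.astype(np.uint8))
for i in range(1,n):
    if s[i,4]>50:
        p=W[l==i]; print(c[i],s[i,4],np.round(p.mean(0),4),cv2.minAreaRect((p[:,:2]*1000).astype(np.float32)))
b=calibration("wrist");R=cv2.Rodrigues(np.array(b["rvec"],float))[0]
print("wristcam",-R.T@np.ravel(b["tvec"]),R,b["fx"])
a=cv2.resize(im[185:335,345:505],None,fx=3.75,fy=3.75,interpolation=cv2.INTER_CUBIC)
cv2.imwrite("pics/crop0.png",a)
E
```

```text
(415, 228) [ 0.615 -0.263  0.024]
(413, 303) [ 0.426 -0.247  0.026]
(302, 220) [0.644 0.026 0.005]
(302, 261) [0.536 0.027 0.008]
(365, 214) [ 0.653 -0.136  0.025]
(381, 258) [ 0.539 -0.172  0.024]
(362, 300) [ 0.435 -0.121  0.024]
(447, 262) [ 0.527 -0.339  0.025]
(283, 241) [0.589 0.075 0.004]
(320, 241) [ 0.588 -0.02   0.004]
(240, 212) [0.636 0.168 0.127]
(206, 230) [0.593 0.242 0.139]
(162, 230) [0.595 0.343 0.133]
(108, 230) [0.596 0.464 0.133]
(300, 205) [0.684 0.031 0.006]
[130.71873055 138.66521469] 1607 [0.8578 0.4657 0.0324] ((863.2095947265625, 468.44921875), (130.96087646484375, 94.96757507324219), 9.009675979614258)
[177.89130435 131.3136646 ] 322 [0.8852 0.3507 0.0148] ((881.208740234375, 347.83148193359375), (102.28565979003906, 70.41837310791016), 8.68185806274414)
[414.65995526 228.16331096] 447 [ 0.615  -0.2619  0.0235] ((611.7872314453125, -263.2901916503906), (72.50048828125, 46.1685791015625), 2.0145740509033203)
[413.37263158 303.29052632] 475 [ 0.4249 -0.248   0.0238] ((421.00762939453125, -250.58218383789062), (71.1988525390625, 47.017704010009766), 20.33309555053711)
wristcam [0.14652085 0.66272586 0.37251668] [[ 3.22182683e-01  9.46677131e-01 -8.53896549e-04]
 [ 9.05189786e-01 -3.07798944e-01  2.93072108e-01]
 [ 2.77181834e-01 -9.51956967e-02 -9.56089959e-01]] 370.99995466647687
```

View pics/crop0.png

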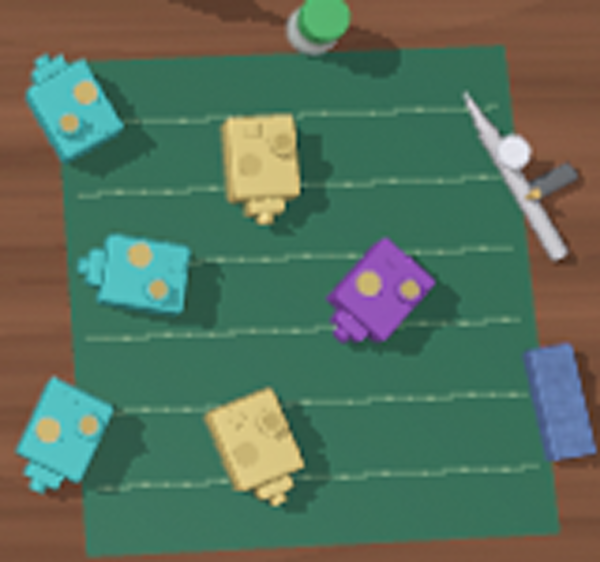

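The crop confirms both sand-yellow shells. A is at crop (262,158) with its mantlet at (264,210), pointing to world -x (yaw about 182°). B is at crop (255,440) with its mantlet at (272,492), yaw about 200°. Next I move the wrist camera over the tray.

```bash
cat >> h.py <<'E'
from scipy.spatial.transform import Rotation
def Q(yaw):  # tool x at yaw (deg), tool z down
    a=np.radians(yaw); x=np.array([np.cos(a),np.sin(a),0]); z=np.array([0,0,-1.]); y=np.cross(z,x)
    q=Rotation.from_matrix(np.stack([x,y,z],1)).as_quat(); return np.array([q[3],q[0],q[1],q[2]])
def T(): return round(env.get_state()["time"],2)
E
python3 - <<'E'
from h import *
print(kin.inverse_kinematics([.615,-.262,.2],Q(182)),kin.inverse_kinematics([.425,-.248,.2],Q(200)),kin.inverse_kinematics([.59,.24,.2],Q(270)))
env.reach([.59,.045,.27],Q(270)); print(T(), env.get_state()["qpos"])
im,d,W=cloud("wrist"); print(T()); np.savez("w1.npz",im=im,W=W); cv2.imwrite("pics/w1.png",im)
hsv=cv2.cvtColor(im,cv2.COLOR_BGR2HSV)
m=(hsv[...,0]>100)&(hsv[...,0]<125)&(hsv[...,1]>130)&(hsv[...,2]>60)&(W[...,2]<.02)
m=cv2.morphologyEx(m.astype(np.uint8),cv2.MORPH_CLOSE,np.ones((45,45)))
n,l,s,c=cv2.connectedComponentsWithStats(m)
for i in range(1,n):
    if s[i,4]>500:
        k=(l==i)&(W[...,2]>.0085)&(hsv[...,1]>130)&(W[...,2]<.014); p=W[k]; print(c[i],s[i],p.mean(0),cv2.minAreaRect((p[:,:2]*1000).astype(np.float32)))
k=(W[...,2]>.002)&(W[...,2]<.013)&(hsv[...,1]<60)&(W[...,1]<.09)&(W[...,1]>-.06)
print(W[k].mean(0))
E
```

```text
[-0.10342646  0.64378926  0.60692919  1.69144074 -0.43605842  0.94504257
  2.27566631] [-0.30393653  0.44469826  0.89400251  2.12349108 -0.49122824  0.79086135
  2.81932853] [-0.33046158  0.53248813 -0.20969011  1.72978844  0.1360304   0.89348783
  2.54422198]
2.59 [ 0.63954609  0.66381061 -1.18411119  1.74166192  0.65889053  1.19934533
  2.41469563]
2.64
[263.24855908 186.9221902 ] [ 227  149   68   76 1388] [0.64174564 0.03338342 0.01034133] ((643.1182861328125, 27.463298797607422), (67.81511688232422, 57.7013053894043), 89.7209243774414)
[376.83473862 188.0311973 ] [ 345  150   68   76 1186] [0.53920031 0.03442942 0.01036161] ((539.09765625, 28.453468322753906), (67.72720336914062, 57.388572692871094), 89.3155517578125)
[0.58145346 0.02319644 0.00380326]
```

View pics/w1.png

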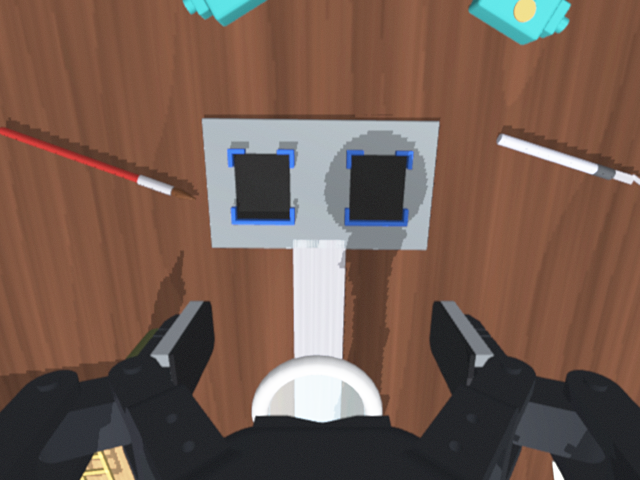

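The near pocket is at pixel (377,188) and the far one at (263,187). Both notches are at the top, which is world -y, and the rib rectangles fit 68x58 mm. Next is a close look at shell A.

```bash
cat >> h.py <<'E'
def shell():
    im,d,W=cloud("wrist")
    m=yellow(im,W,.021,.030).astype(np.uint8)
    n,l,s,c=cv2.connectedComponentsWithStats(cv2.morphologyEx(m,cv2.MORPH_CLOSE,np.ones((5,5))))
    i=1+np.argmin(np.hypot(*(c[1:]-[320,240]).T)+1e3*(s[1:,4]<1500))
    b=(l==i).astype(np.uint8)
    body=cv2.morphologyEx(b,cv2.MORPH_OPEN,cv2.getStructuringElement(cv2.MORPH_ELLIPSE,(49,49))) 
    out=[]
    for k in (b,body):
        p=W[(k>0)&(W[...,2]>.021)&(W[...,2]<.036)]
        out.append(cv2.minAreaRect((p[:,:2]*1000).astype(np.float32)))
        out.append(p.mean(0))
    mat=W[(W[...,2]<.01)&(W[...,2]>-.01)]
    return im,out,np.median(mat[:,2]),c[i],s[i]
E
python3 - <<'E'
from h import *
env.reach([.615,-.262,.2],Q(182)); print(T(), env.get_state()["qpos"])
r=shell(); cv2.imwrite("pics/a1.png",r[0]); print(*r[1:],sep="\n")
E
```

```text
3.84 [ 0.8275865   0.69544991 -0.77501937  1.62085265  0.54104498  1.05143151
  1.50270866]
[((620.239013671875, -263.50592041015625), (55.564456939697266, 45.47871017456055), 1.8288912773132324), array([ 0.61825516, -0.26295048,  0.02382571]), ((609.8306274414062, -260.4485168457031), (40.35030746459961, 36.746368408203125), 57.56324005126953), array([ 0.61023641, -0.26083213,  0.02377177])]
-0.00021174761227639357
[316.28173913 238.52869565]
[ 283  202   66   76 4600]
```

View pics/a1.png

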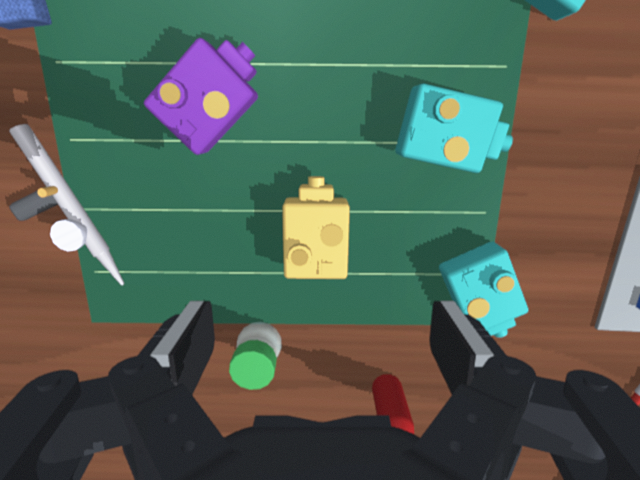

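Shell A is at pixel (316,238) with its mantlet pointing up in the image. The body fit is 55.6x45.5 mm at (0.6202,-0.2635). Picking it and placing it in the far pocket.

```bash
cat >> h.py <<'E'
YAW=269.5
FAR=np.array([.6431,.0275]); NEAR=np.array([.5391,.0285])
def pick(xy,yaw):
    env.grip(.066,30)
    env.reach([*xy,.125],Q(yaw))
    s=env.movel([*xy,.076],velocity=.08,stop_force=8); print("down",s,T())
    env.grip(.03,30); st=env.get_state(); print("grip",st["opening"],st["gripper_force"],T())
    env.movel([*xy,.2],velocity=.2)
def place(xy):
    env.reach([*xy,.16],Q(YAW)); print("above",T(),env.get_state()["opening"])
    env.movel([*xy,.095],velocity=.12)
    s=env.movel([*xy,.0805],velocity=.04,stop_force=4); st=env.get_state(); print("placed",s,st["tcp_pos"],st["force"],st["opening"],T())
    return s
E
python3 - <<'E'
from h import *
pick([.6202,-.2635],181.8)
place(FAR)
im,d,W=cloud("wrist"); cv2.imwrite("pics/p1.png",im)
E
```

```text
down False 5.39
grip 0.04543712635891639 32.222102880477905 5.7
above 7.6 0.04526265371227846
placed True [0.64325858 0.02735741 0.08072789] [-0.08957879 -1.25060909  4.82443863] 0.04565706988432538 8.69
```

View pics/p1.png

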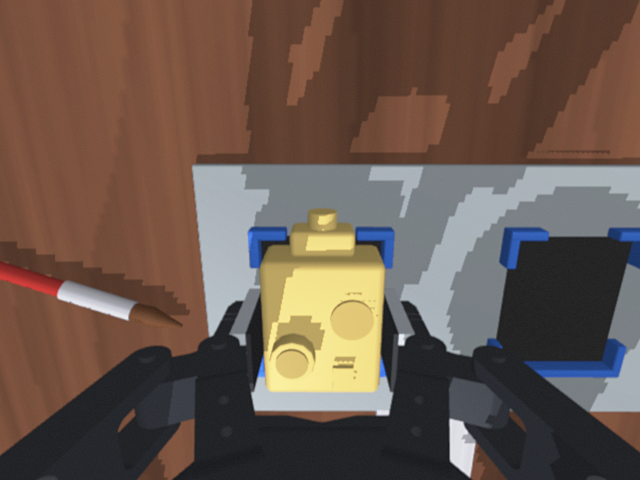

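The image shows the mantlet at (322,238) inside the notch between the ribs. Contact came at floor height, so the shell is seated. I release it, check, and look at B.

```bash
python3 - <<'E'
from h import *
env.grip(.058); env.movel([*FAR,.2],velocity=.2)
r=shell(); print("A seated",*r[1:])
env.reach([.425,-.248,.2],Q(200)); print(T())
r=shell(); print(*r[1:],sep="\n"); (cx,cy),(w,h),a=r[1][0]
if w<h: a-=90
print(cx,cy,a)
assert abs(max(w,h)-56)<2 and abs(min(w,h)-46)<2 and abs(a-20)<8
xy=np.array([cx,cy])/1000
pick(xy,180+a); place(NEAR)
im,d,W=cloud("wrist"); cv2.imwrite("pics/p2.png",im)
E
```

```text
A seated [((642.6527099609375, 22.952287673950195), (65.4676513671875, 45.970848083496094), 89.58749389648438), array([0.64150961, 0.02219361, 0.02698179]), ((640.3005981445312, 14.684814453125), (36.82516860961914, 43.763648986816406), 59.098533630371094), array([0.64054008, 0.01440545, 0.02721672])] -0.0003478970393869462 [321.5696347  229.57324962] [ 286  182   69   94 5256]
11.15
[((429.0042419433594, -248.5942840576172), (55.73455810546875, 45.5961799621582), 20.399606704711914), array([ 0.42701817, -0.24867787,  0.02380456]), ((420.3570556640625, -249.40267944335938), (38.882144927978516, 40.85898971557617), 20.691539764404297), array([ 0.41896545, -0.24948206,  0.02375873])]
-0.0002548019042248702
[318.34564984 235.11299678]
[ 284  198   67   77 4655]
429.0042419433594 -248.5942840576172 20.399606704711914
down False 12.61
grip 0.04512261676074043 31.28872811794281 12.92
above 14.83 0.04525968532799864
placed True [0.53922109 0.02830699 0.08063377] [-1.23764298 -0.59237859  6.03309276] 0.045504145402603904 15.93
```

View pics/p2.png

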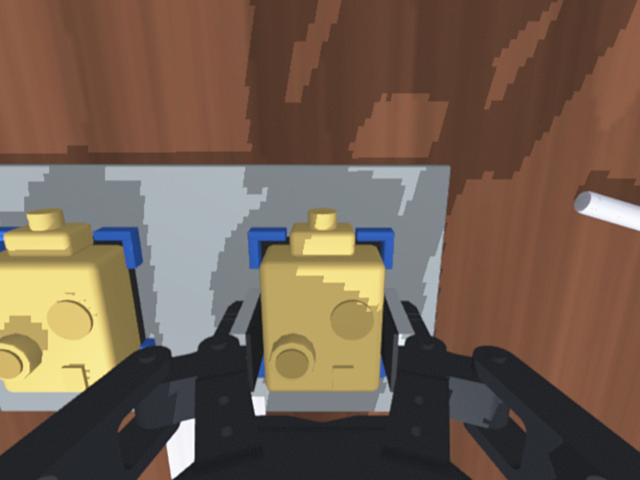

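B is seated the same way: its mantlet at (322,238) is in the notch, matching A at (47,235). I release it and look at the boom.

```bash
python3 - <<'E'
from h import *
env.grip(.058); env.movel([*NEAR,.26],velocity=.2)
env.reach([.60,.345,.36],Q(180)); env.grip(.085); env.dwell(.2); print(T(),kin.inverse_kinematics([.593,.24,.179],Q(270)),kin.inverse_kinematics([.593,.24,.179],Q(90)))
im,d,W=cloud("wrist"); np.savez("b1.npz",im=im,W=W); cv2.imwrite("pics/b1.png",im)
E
```

```text
19.43 [ 0.22667914  0.82005623 -1.07615713  1.69628827  0.79336513  1.12657213
  2.05478035] [-0.14674683  0.59740371 -0.46520603  1.72204239  0.32796963  0.90006955
 -0.74854463]
```

View pics/b1.png

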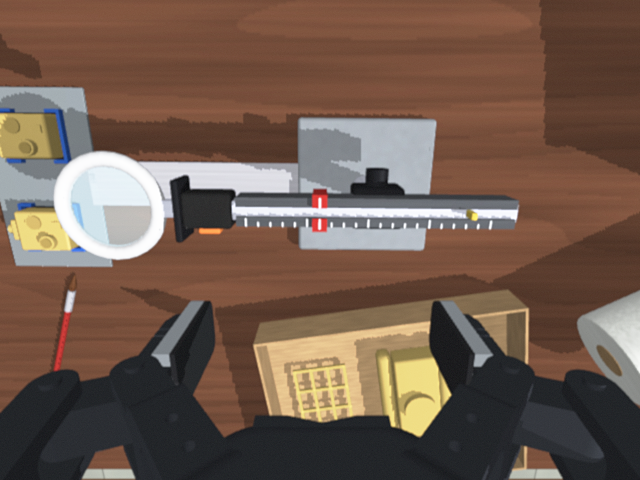

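The index is at (473,214), the cursor at (320,210), the grip block spans columns 188–233, and the flange is at 173–188. The orange button, at (210,230), is on own +x. Extracting numbers.

```bash
python3 - <<'E'
from h import *
z=np.load("b1.npz"); im,W=z["im"],z["W"]
hsv=cv2.cvtColor(im,cv2.COLOR_BGR2HSV)
e=np.array([.0096,1.]); yy=W[...,:2]@e
H,S,V=[hsv[...,i].astype(int) for i in range(3)]
v,u=np.mgrid[:480,:640]
k=(H>18)&(H<32)&(S>130)&(abs(u-473)<15)&(abs(v-214)<12)
p=W[k]; print("index",k.sum(),u[k].min(),u[k].max(),np.nanmean(p,0),p.min(0),p.max(0))
t=k&(W[...,2]>p[:,2].max()-.0025); print("top",t.sum(),W[t].mean(0),yy[t].min(),yy[t].max(),u[t].mean(),v[t].mean())
r=((H<8)|(H>172))&(S>150)&(abs(u-320)<20)&(abs(v-210)<25); p=W[r]; print("cursor",p.mean(0),p.min(0),p.max(0))
t=r&(W[...,2]>np.percentile(p[:,2],90)-.002); print("ctop",t.sum(),W[t].mean(0),yy[t].min(),yy[t].max())
for row in (198,206,214,222): print(row,im[row,310:332].tolist() if 0 else S[row,310:331],np.round(W[row,320],4))
wl=(S<60)&(V>150)&(abs(u-320)<4)&(v>194)&(v<208); print("line",wl.sum(),W[wl].mean(0),yy[wl].mean())
for c in range(165,245,2): print(c,np.round(W[206,c],3),V[206,c])
for rr in range(180,240,3): print(rr,np.round(W[rr,208],3))
E
```

```text
index 68 467 476 [0.59528045 0.4646186  0.14248922] [0.59247188 0.46287483 0.135245  ] [0.59816347 0.46774912 0.14582398]
top 42 [0.59543684 0.46528035 0.14437384] 0.46897789094352105 0.47348287020822294 473.3333333333333 215.85714285714286
cursor [nan nan nan] [nan nan nan] [nan nan nan]<stdin>:11: RuntimeWarning: Mean of empty slice.
  ret = um.true_divide(
Traceback (most recent call last):
ValueError: zero-size array to reduction operation minimum which has no identity
```

```bash
python3 - <<'E' 2>&1
from h import *
z=np.load("b1.npz"); im,W=z["im"],z["W"]
hsv=cv2.cvtColor(im,cv2.COLOR_BGR2HSV)
yy=W[...,:2]@np.array([.0096,1.])
H,S,V=[hsv[...,i].astype(int) for i in range(3)]
v,u=np.mgrid[:480,:640]
print(im[200,318:324].tolist(),im[193,308:331].tolist())
for row in (192,196,200,208,214,220,226,229): print(row,S[row,308:331],np.round(W[row,320],4),np.round(yy[row,[314,316,320,324,326]],4))
for c in range(165,245,3): print(c,np.round(W[206,c],3),V[206,c],end=" ")
for rr in range(183,240,3): print(rr,np.round(W[rr,208],3))
print("idx rows");
for rr in (210,212,214,216,218,220):print(rr,S[rr,462:482],np.round(W[rr,466:478,2],3),np.round(yy[rr,466:478],4))
E
```

```text
[[181, 180, 242], [255, 255, 254], [255, 255, 253], [162, 160, 238], [67, 69, 225], [54, 59, 225]] [[97, 94, 90], [95, 91, 86], [100, 97, 89], [104, 100, 99], [82, 80, 118], [47, 47, 128], [33, 34, 130], [30, 34, 129], [33, 33, 128], [34, 35, 127], [33, 33, 126], [31, 34, 125], [34, 34, 127], [33, 35, 127], [33, 35, 126], [29, 30, 125], [31, 34, 126], [29, 31, 126], [44, 45, 124], [80, 78, 108], [108, 102, 101], [112, 107, 100], [111, 107, 101]]
192 [ 18  21  19  20  29 114 185 196 188 188 190 190 190 190 188 189 193 194
 136  29  19  20  21] [0.579  0.3439 0.1302] [0.3446 0.3462 0.3495 0.3528 0.3544]
196 [ 24  33  53  90 171 191 190 189 188 191 192 183 184 189 190 190 189 191
 189 161  78  30  29] [0.5806 0.344  0.1391] [0.3448 0.3464 0.3495 0.3527 0.3543]
200 [ 22  28  40  69 164 188 189 190 193 180  65   1   2  84 179 194 190 190
 178 114  18  29  22] [0.5838 0.344  0.1394] [0.3448 0.3464 0.3496 0.3527 0.3543]
208 [13 14 15 15 12 19 18 25 46 59 28  4  7 40 59 54 54 56 46 15 16 16 15] [0.5917 0.3439 0.1329] [0.3447 0.3464 0.3496 0.3529 0.3545]
214 [22 24 18 13 13 22 23 22 23 23 23 
[... 2566 characters left out ...]
9 159 147 143 139 138  95  10  22
  22  21] [0.132 0.136 0.14  0.14  0.141 0.144 0.145 0.146 0.143 0.145 0.145 0.133] [0.4703 0.4696 0.4687 0.4694 0.4696 0.4695 0.4699 0.4701 0.4719 0.4723
 0.4729 0.4787]
218 [ 23  24  23  24  19   2  52 109 151 161 157 148 143 141 134 101   3  28
  24  23] [0.135 0.136 0.135 0.135 0.143 0.144 0.146 0.144 0.145 0.144 0.144 0.136] [0.4693 0.4697 0.4707 0.4716 0.4691 0.4694 0.4697 0.4709 0.4716 0.4726
 0.4735 0.4779]
220 [ 20  18  23  19  23  20  25  25   5  60  92 107 119 124  95  28  25  27
  23  20] [0.138 0.137 0.138 0.137 0.136 0.137 0.137 0.138 0.136 0.137 0.137 0.136] [0.4684 0.4696 0.47   0.4709 0.4721 0.4726 0.4734 0.4737 0.4753 0.4759
 0.4767 0.4779]
```

Needed draw ≈ 0.1225 m (index at 0.4716, line at 0.3491 along own y). Gripping the block, squeezing and drawing.

```bash
python3 - <<'E'
from h import *
e=np.array([.0096,1.,0]); g=np.array([.5932,.2505,.179])
env.reach(g+[0,0,.08],Q(YAW)); print(T(),env.get_state()["qpos"])
s=env.movel(g,velocity=.1,stop_force=10); st=env.get_state(); print(s,st["tcp_pos"],st["force"])
assert not s
env.grip(.02,45); env.dwell(.2); st=env.get_state(); print(st["opening"],st["gripper_force"],st["force"],T())
p0=st["tcp_pos"]
if st["opening"]<.033:
    s=env.movel(g-.1225*e,velocity=.06,stop_force=25); st=env.get_state(); print(s,st["tcp_pos"]-p0,st["tcp_pos"],st["force"],st["opening"],T())
for n in("top","scene"):
    im,d,W=cloud(n); cv2.imwrite(f"pics/{n}2.png",im); np.savez(n+"2.npz",im=im,W=W)
a=cv2.imread("pics/top2.png")[200:260,90:290]; b=cv2.imread("pics/scene2.png")[130:240,350:490]
cv2.imwrite("pics/c2.png",np.vstack([cv2.resize(a,(700,210),interpolation=cv2.INTER_CUBIC),cv2.resize(b,(490,385),interpolation=cv2.INTER_CUBIC)[:, :].copy() if 0 else cv2.copyMakeBorder(cv2.resize(b,(490,385),interpolation=cv2.INTER_CUBIC),0,0,0,210,0)]))
E
```

```text
20.79 [ 0.23941385  0.74313245 -1.13673748  1.62465655  0.70618306  1.24055696
  2.09295015]
False [0.59344522 0.25090929 0.17962939] [ 0.15365956  0.34377814 -0.06821507]
0.029497059809090637 46.963064074516296 [ 0.83857191 -1.11861247  5.38044073] 22.49
False [-1.37841149e-03 -1.20064895e-01 -3.93393712e-05] [0.59281295 0.13050792 0.18029538] [1.99091333 5.95488565 2.71239793] 0.029766326411533275 24.68
```

View pics/c2.png

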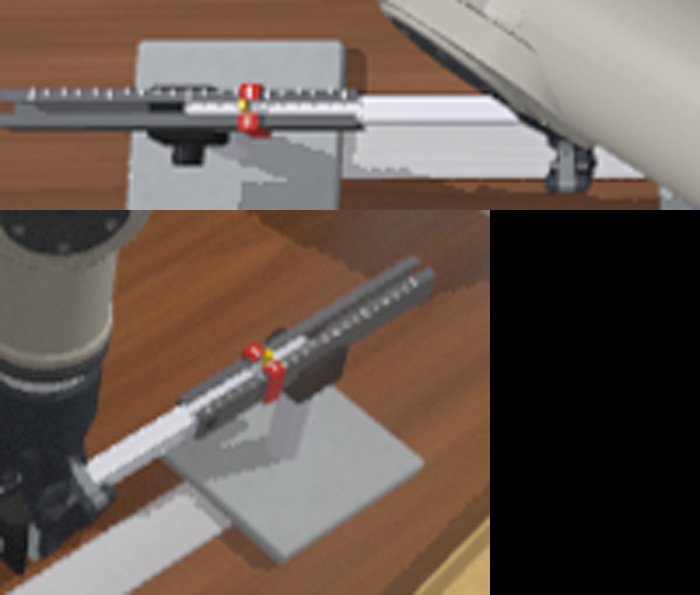

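The crop shows the index slightly short of the white line, at about crop (244,104) against the line at 248. That matches the TCP's 2.4 mm shortfall. Correcting and measuring.

```bash
cat > m.py <<'E'
from h import *
def ray(c,u,v,z):
    R=cv2.Rodrigues(np.array(c["rvec"],float))[0]; o=-R.T@np.ravel(c["tvec"])
    r=R.T@np.array([(u-c["cx"])/c["fx"],(v-c["cy"])/c["fy"],1]); return o+r*(z-o[2])/r[2]
def meas(n,im,box):
    x0,x1,y0,y1=box; s=cv2.cvtColor(im,cv2.COLOR_BGR2HSV)[y0:y1,x0:x1].astype(int); b=im[y0:y1,x0:x1].astype(float)
    H,S,V=s[...,0],s[...,1],s[...,2]; vv,uu=np.mgrid[y0:y1,x0:x1]
    w=np.where((H>18)&(H<34),np.clip(S-60,0,None),0); c=calibration(n)
    iu,iv=(w*uu).sum()/w.sum(),(w*vv).sum()/w.sum()
    r=((H<8)|(H>172))&(S>120)
    e=np.array([.0096,1,0])
    cu,cv_=uu[r].mean(),vv[r].mean()
    print(n,"index",(round(iu,2),round(iv,2)),(w>0).sum(),ray(c,iu,iv,.1435)@e,"red",r.sum(),(round(cu,2),round(cv_,2)),ray(c,cu,cv_,.137)@e)
E
python3 - <<'E'
from m import *
e=np.array([.0096,1.,0])
for k in range(2):
    y=env.get_state()["tcp_pos"]; env_target=None
    err=y[1]-(.2506-.1225); cmd=.128-err if k==0 else cmd-err
    if k==0: cmd=.2505-.1225-err
    print("err",err); env.movel([.5920,cmd,.179],velocity=.02); env.dwell(.3)
st=env.get_state(); print(st["tcp_pos"],st["force"],st["opening"],T())
for n,b in(("top",(150,175,222,242)),("scene",(415,435,165,192))):
    im,d,W=cloud(n); cv2.imwrite(f"pics/{n}3.png",im); meas(n,im,b)
    if n=="top": meas(n,np.load("top0.npz")["im"],(98,114,222,240)); A=im[215:250,140:190]
    else: B=im[160:200,400:450]
cv2.imwrite("pics/c3.png",np.hstack([cv2.resize(x,(390,300),interpolation=cv2.INTER_CUBIC) for x in(A,B)]))
E
```

```text
err 0.002422608583209418
err 3.066648725288945e-05
[0.5928053  0.12810844 0.18030603] [2.70916561 6.58876615 3.07242127] 0.02954334223888266 25.91
top index (np.float64(160.3), np.float64(229.89)) 8 0.3488692654931616 red 51 (np.float64(161.51), np.float64(232.51)) 0.3479521426219851
top index (np.float64(105.36), np.float64(229.62)) 11 0.47074376944918667 red 0 (np.float64(nan), np.float64(nan)) nan
scene index (np.float64(425.16), np.float64(171.73)) 11 0.3459348755623973 red 63 (np.float64(425.98), np.float64(176.08)) 0.34268402593802744m.py:12: RuntimeWarning: Mean of empty slice.
  cu,cv_=uu[r].mean(),vv[r].mean()
  ret = ret.dtype.type(ret / rcount)
```

View pics/c3.png

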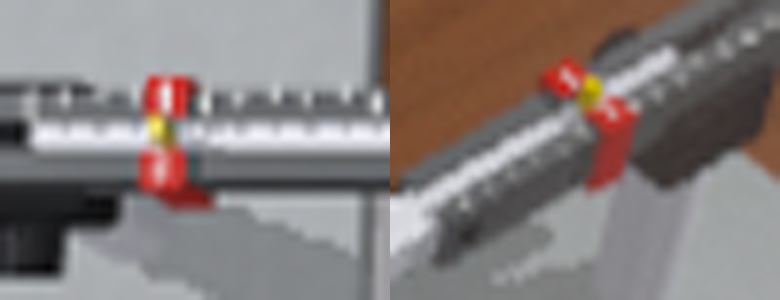

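The index stands between the two line ends in both views, at left crop (160,130) and right crop (590,92). Readings agree within about 0.5 mm, and the wrist holds 6.6 N against the spring. Handing in.

```bash
python3 -c "
from h import *
print(env.get_state()['tcp_pos'],job.job_done())"
```

```text
the job is handed in; nothing more can be done
[0.59280012 0.12813112 0.18031099] None
```

The job is handed in: both sand-yellow shells sit in the tray pockets with their mantlets in the notches, and the arm is holding the boom against its spring with the index at the cursor line, to about 0.5 mm by the cameras.

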